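# Seat the spare drive board in the rack

### The job

Take the drive board out of the wooden stand and slide it down one of the two slots of the rack. Only one slot has a sprung socket at its bottom that gives way when the board is pushed; the other looks alike but is blocked by a rigid strip, so find the right one by feel. Then fold both levers inward and fully down so that they press the board home and hold it there, let go, and leave the tape roll, the tin and the wooden offcut where they are.

Things in the scene. Friction and masses are not known exactly. Their poses are not given: they have to be found in the camera images.
- board: loose drive board, a circuit board on a metal plate, upright in the stand: 150 mm wide (its y), 80 high (z), 10 thick (x), about 0.3 kg. Origin: centre of its bottom edge. Its lowest 9 mm are a thinner black tongue, 7 mm thick, 146 wide. Parts on its faces stand out up to 17 mm within 50 mm of its middle. Top edge beside the lug = shoulder, z = 80 mm. Fits either way round.
- board_lug (a point): centre (z = 106 mm) of the black grip lug in the middle of the board's top edge: 12 mm thick (board x), 32 mm long (y), from z = 80 to 121 mm; pinch it across its thickness
- stand: fixed wooden block 70 x 170 x 32 mm; origin under its centre. The board stands in a groove along its y, 12.4 mm wide, floor 10 mm above the worktop
- rack: fixed grey rack, foot 112 x 230 mm, mouth at 100 mm height; origin under its centre. Two upright card slots parallel to its y, at x = -22.5 and +22.5 mm. The guides at both slot ends leave 13 mm for the 10 mm thickness (opening to about 19 mm in the top 9 mm) and 153 mm for the 150 mm width. Home: board origin 20 mm above the underside, shoulder flush with the mouth.
- slot_near (a point): middle of the mouth (100 mm up) of the slot at rack x = -22.5 mm. At each slot's bottom is a black strip, top at 32 mm. In one slot, changing from run to run, the strip is sprung: it gives from about 5 N, 18 N when 12 mm down (home), and lifts the board again unless the levers hold it. In the other it is rigid.
- slot_far (a point): middle of the mouth of the slot at rack x = +22.5 mm, made alike; only pushing tells which of the two has the sprung strip
- lever_left (a joint): angle of the lever at the rack's +y end: 0 upright, 1.571 folded fully inward, level over the mouth, negative leaning outward (starts -0.35 to -0.08, clear of the slots). Hinge along the rack's x at y = +90, z = 105 mm. Stiff: takes 7 N at its bar, up to 15 N while it presses the board, and stays where left. Its toes, 8 to 25 mm from the hinge, meet an unseated board at about 0.9 rad.
- lever_right (a joint): the same for the lever at the rack's -y end, hinge at y = -90, z = 105 mm; it too grows as it folds inward
- lever_left_bar (a point): middle of the left lever's crossbar, 56 mm from its hinge: steel bar 76 mm long (along the rack's x), 16 x 10 mm, at the free end (64 mm) of the lever's fork, which reaches over both slots
- lever_right_bar (a point): middle of the right lever's crossbar, made alike
- tape_roll: bystander: roll of tape, 100 mm across, 24 mm high, lying flat; origin under its centre
- tin: bystander: open metal tin, 76 mm across, 105 mm high; origin under its centre
- offcut: bystander: pine offcut 45 x 110 x 21 mm; origin under its centre

How it is judged:
By the outcome, as a careful person would: the job done as asked, in the order asked, and still so for the second after the job is handed in, with the robot touching nothing.
It also fails if it takes over 72 s, if anything falls off the work surface, if the arm or the gripper's body presses on something with over 40 N, if the wrist force passes 120 N, or if a joint passes its speed limit or range.

### The arm

A 7-joint arm with a two-finger parallel gripper is mounted at the origin on a cart in front of the work surface, level with it; the furniture and walls round the work are solid. World frame = base frame: x ahead of the robot, y to its left, z up, the work surface at z = 0. Lengths are in m, angles in rad, forces in N, time in s.
With the tool pointing down it reaches from about 0.425 to 0.875 m from the base axis. Payload 8.4 kg.
Tool frame: the origin (TCP) lies on the centre line of the jaws, within the pads' length; the fingertips stand r.tip_reach ahead of it and the grasp point (between the pads) lies 5 mm behind it (r.tip_reach is the distance from the TCP to the fingertips, in m); z points along the fingers, y is the line along which they close (so a half turn about z gives the same grasp; the last joint's range is limited). The gripper opens to 87 mm and grips with 3 to 60 N. Pads are 19 mm wide; open, the fingers measure 117 mm over their backs; the gripper's body (75 mm by 190 mm) begins 51 mm behind the grasp point.
Start: joints at [-0.099, 0.333, 0.04, 1.465, -0.013, 1.343, -0.059], TCP at [0.65, -0, 0.237] pointing down, gripper open.
Joint ranges: [-2.58, 2.58], [-0.38, 2.09], [-1.3, 1.39], [0.25, 2.4], [-1.5, 4.64], [0.08, 2.09], [-2.65, 2.65]. Speed limits (rad/s): [2.22, 2.22, 2.79, 2.79, 3.14, 3.14, 3.14].

### API

Orientations are given as a rotation vector (axis times angle).
In Python, from station import sensors, viewer, ticket, r gives the robot as it stands.
- The arm moves only by the shell command python3 -m handwheel 'ROWS' [FORCE]. ROWS is a JSON object whose one key "targets" holds one flat list of numbers, 7 for each row, row after row: the turn, a rotation vector about the tool's x, y, z in degrees, then the shift along the tool's x, y, z in m, then the opening, from 0 (shut) to 1 (fully open). In form: {"targets": [wx, wy, wz, dx, dy, dz, jaw, wx, wy, wz, dx, dy, dz, jaw, ...]}. A call has 1 to 20 rows; each row is the pose to reach, as a shift and turn from the pose commanded when the call began, along the tool's axes at that moment; what a row does not reach only later rows make up. A row lasts 1/12 s, in which the tool goes at most 41.7 mm and 7.16 degrees, less where a joint would pass 70% of its speed; a pose out of reach is approached as far as the arm can. A call with a gripper value outside its range is refused whole. The fingers move at their own pace and stop on an object; FORCE is the grip in N (left out, the last holds). Time passes only in rows, so rows that repeat a pose let the fingers close. It gives the time, the measured TCP pose, the force, the opening and the grip force at its end, in the units of the state.
- sensors.read_state(): the state, without advancing time (a new reading comes with each control period).
- viewer.read_camera(name): name is "scene" or "side" or "wrist"; returns a dict with "color" (420x560x3 uint8, red, green, blue), "fx", "fy", "cx", "cy" (pixels), "xyz" and "rotation" of the camera in the world. Camera axes: x right, y up, looking along -z (the intrinsics and any distortion apply to the point x, -y, -z); pixel columns grow to the right and rows downward; lengths in m; the calibration is good to about 2 mm. A picture is of the moment at which its call begins. There is no depth.
- ticket.sign_off(): hands the job in; it is judged then, once.
The state is a dict: "time_s": time; "joint_pos": joint angles; "joint_vel": joint speeds; "effort": joint torques, N m; "position": TCP position; "tool_rot": TCP orientation; "ft_force": force on the tool from outside, world axes, zero at the start; "torque": the same for the moment, N m; "grip_width": finger opening in m; "finger_force": force on a finger pad.
Only numpy, scipy, OpenCV 4.12 (cv2) and the standard library are available. Lean on these libraries where they do the work, as an engineer would, in place of code of your own. Each camera call takes 0.05 s, during which the arm holds its last target. There are 200 camera calls.

## Working session

There is one attempt and no reset: what is moved stays moved. The work goes in short steps, Python scripts to look and compute and a shell command to move; the robot and the scene stay as the last step left them, time stands still between calls to the robot, and variables do not carry over. Pictures are saved under pics/ and viewed, at most 10 in all, crops included, and the job is handed in when it is done.

```bash
ls; mkdir -p pics; python3 - <<'E'
from station import sensors, viewer, r
import cv2,numpy as np
for n in ["scene","side"]:
    c=viewer.read_camera(n); cv2.imwrite(f"pics/{n}0.png",c["color"][:,:,::-1]); print(n,c["fx"],c["fy"],c["cx"],c["cy"],c["xyz"],np.array(c["rotation"]).tolist(),[k for k in c])
s=sensors.read_state(); print(s,r.tip_reach)
E
```

```text
pics
scene 477.7229552489701 477.7229552489701 279.9680899404129 210.23368360713565 [-0.23468218 -0.70088325  0.72012865] [0.9504196417061848, -0.4904151220618229, -0.8453851502156773] ['color', 'fx', 'fy', 'cx', 'cy', 'xyz', 'rotation']
side 383.5982906705024 383.5982906705024 278.7799047250699 207.47619918912946 [0.70119358 0.57840126 0.70143614] [0.12303743729555908, 1.255288122698567, 2.6501507891168523] ['color', 'fx', 'fy', 'cx', 'cy', 'xyz', 'rotation']
{'time_s': 0.1, 'joint_pos': array([-0.09917956,  0.33383824,  0.03984622,  1.46623609, -0.01340381,
        1.34329135, -0.05848942]), 'joint_vel': array([-0.00106949, -0.00081893,  0.00101219, -0.00217519, -0.00083295,
       -0.00015115,  0.0008511 ]), 'effort': array([ 3.73962146e-03, -6.57807541e+01,  1.33961700e+00, -4.04708719e+01,
       -5.96434018e-02,  4.10120690e-02, -6.81097418e-06]), 'position': array([ 6.49572091e-01, -2.15898117e-05,  2.35723050e-01]), 'tool_rot': array([-2.22073410e+00, -2.22073096e+00,  1.76830808e-03]), 'ft_force': array([ 0.41485794, -0.14637048,  0.6943647 ]), 'torque': array([-0.04591907,  0.06497461,  0.01372518]), 'finger_force': 0.0, 'grip_width': 0.08701443914968615} 0.014
```

View pics/scene0.png

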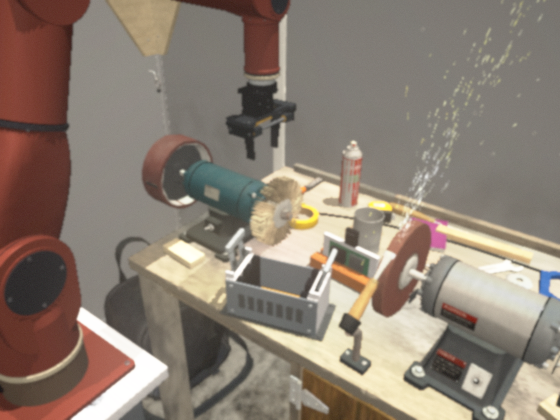

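View pics/side0.png

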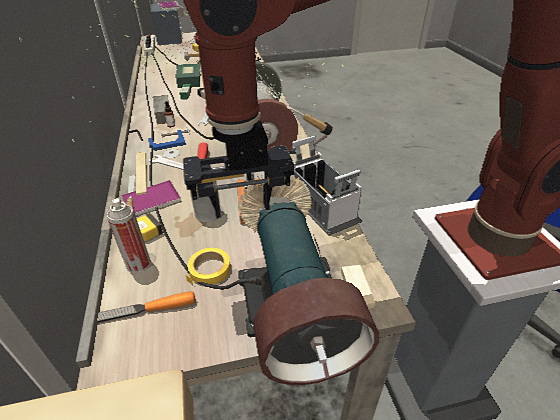

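The scene view shows the rack around (280,290), with its levers at (237,245) and (322,285). The board is in the orange stand around (350,255), the tin at (368,225), the tape at (300,215) and the offcut at (185,253). The side view shows the rack at (330,195), but the gripper hides the board. Next I'll take the wrist view and an enlarged scene crop.

```bash
cat > h.py <<'E'
import numpy as np, cv2
from scipy.spatial.transform import Rotation as R
from station import sensors, viewer, r
def cam(n): return viewer.read_camera(n)
def ray(c,u,v):
    d=np.array([(u-c["cx"])/c["fx"],-(v-c["cy"])/c["fy"],-1.]); return np.array(c["xyz"]),R.from_rotvec(c["rotation"]).apply(d)
def onz(c,u,v,z):
    o,d=ray(c,u,v); return o+d*(z-o[2])/d[2]
def proj(c,p):
    q=R.from_rotvec(c["rotation"]).inv().apply(np.array(p)-c["xyz"]); return c["cx"]+c["fx"]*q[...,0]/-q[...,2], c["cy"]-c["fy"]*q[...,1]/-q[...,2]
def tri(c1,p1,c2,p2):
    o1,d1=ray(c1,*p1);o2,d2=ray(c2,*p2)
    t=np.linalg.lstsq(np.array([d1,-d2]).T,o2-o1,rcond=None)[0]; a,b=o1+t[0]*d1,o2+t[1]*d2
    return (a+b)/2,np.linalg.norm(a-b)
def crop(c,u0,v0,u1,v1,k,f):
    cv2.imwrite(f,cv2.resize(c["color"][v0:v1,u0:u1,::-1],None,fx=k,fy=k,interpolation=cv2.INTER_CUBIC))
E
python3 - <<'E'
from h import *
c=cam("wrist"); cv2.imwrite("pics/wrist0.png",c["color"][:,:,::-1]); print(c)
c=cam("scene"); crop(c,215,200,395,335,4,"pics/scene_c.png")
E
```

```text
{'color': array([[[151, 151, 148],
        [148, 150, 149],
        [146, 146, 147],
        ...,
        [115, 109, 104],
        [114, 112, 103],
        [113, 108, 100]],

       [[150, 152, 150],
        [148, 150, 148],
        [148, 148, 147],
        ...,
        [112, 110, 100],
        [114, 108, 102],
        [111, 109, 100]],

       [[154, 155, 153],
        [151, 151, 150],
        [151, 151, 151],
        ...,
        [112, 106, 101],
        [109, 104,  96],
        [113, 108, 101]],

       ...,

       [[ 28,  27,  34],
        [ 32,  33,  35],
        [ 32,  36,  39],
        ...,
        [ 65,  67,  70],
        [ 66,  68,  71],
        [ 66,  67,  74]],

       [[ 34,  34,  37],
        [ 36,  35,  38],
        [ 37,  35,  36],
        ...,
        [ 67,  66,  74],
        [ 65,  68,  68],
        [ 70,  71,  76]],

       [[ 34,  36,  36],
        [ 32,  32,  36],
        [ 33,  36,  32],
        ...,
        [ 69,  69,  73],
        [ 64,  67,  71],
        [ 65,  67,  69]]], shape=(420, 560, 3), dtype=uint8), 'fx': 300.44271848096764, 'fy': 300.44271848096764, 'cx': 273.80464750526534, 'cy': 214.1734343289382, 'xyz': array([0.65018957, 0.07989083, 0.38366601]), 'rotation': array([-0.2976573 ,  0.00124761,  0.00080471])}
```

View pics/wrist0.png

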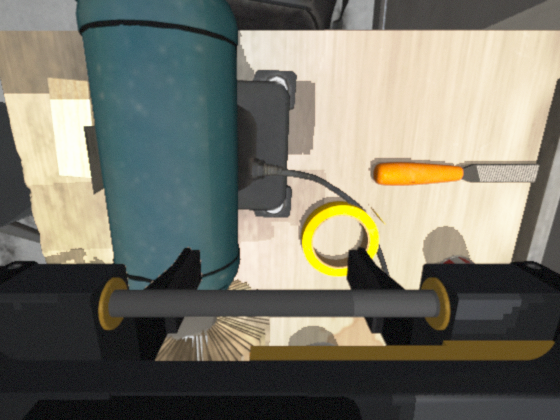

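View pics/scene_c.png

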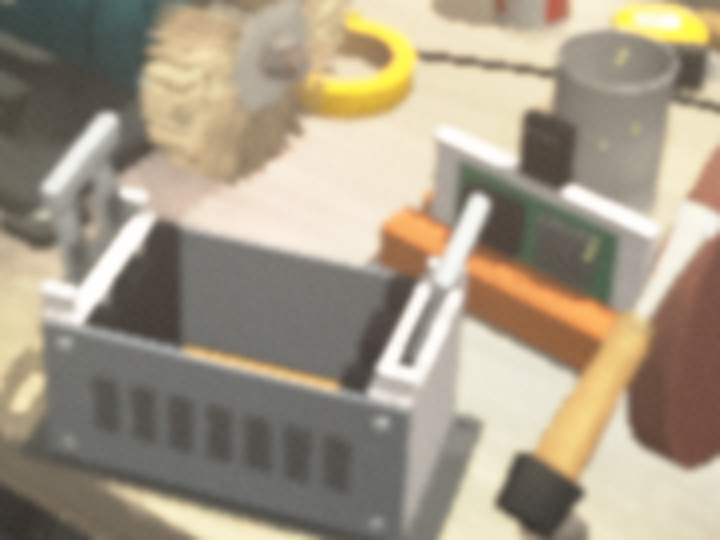

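The wrist view shows the grinder, tape and offcut, with the board out of frame. The enlarged scene crop shows the rack mouth corners at about (45,285), (150,215), (460,290) and (385,385), the lug top at about (548,118), and the board's top corners at about (440,128) and (657,230).

```bash
python3 - <<'E'
from h import *
c=cam("scene")
f=lambda x,y,z:onz(c,215+x/4,200+y/4,z).round(3)
for n,p in dict(lug=(548,125,.131),bl=(442,130,.09),br=(655,232,.09),rnl=(45,290,.1),rnr=(383,380,.1),rfr=(458,288,.1),rfl=(140,205,.1),barL=(80,155,.16),barR=(465,240,.16),stL=(383,220,.032),stR=(640,330,.032),tin=(620,60,.105),tape=(355,70,.02)).items(): print(n,f(*p))
print("wheel btm right",f(670,490,.0),"brushbottom",f(230,180,0.05),f(230,180,0.1))
print("hammer etc", f(600,400,.1), f(540,500,.05), f(700,220,.2))
E
```

```text
lug [ 0.59  -0.303  0.131]
bl [ 0.604 -0.227  0.09 ]
br [ 0.587 -0.375  0.09 ]
rnl [ 0.337 -0.149  0.1  ]
rnr [ 0.383 -0.328  0.1  ]
rfr [ 0.468 -0.32   0.1  ]
rfl [ 0.425 -0.141  0.1  ]
barL [ 0.377 -0.142  0.16 ]
barR [ 0.434 -0.34   0.16 ]
stL [ 0.574 -0.207  0.032]
stR [ 0.574 -0.38   0.032]
tin [ 0.718 -0.285  0.105]
tape [ 0.725 -0.086  0.02 ]
wheel btm right [ 0.501 -0.438  0.   ] brushbottom [ 0.532 -0.123  0.05 ] [ 0.474 -0.166  0.1  ]
hammer etc [ 0.434 -0.42   0.1  ] [ 0.405 -0.408  0.05 ] [ 0.465 -0.445  0.2  ]
```

```bash
python3 -m handwheel '{"targets":[0,0,0,0,0,-0.04,1,0,0,0,0,0,-0.08,1,0,0,0,0,0,-0.12,1,0,0,0,-0.04,-0.02,-0.12,1,0,0,0,-0.08,-0.04,-0.12,1,0,0,0,-0.115,-0.055,-0.12,1,0,0,0,-0.15,-0.07,-0.12,1,0,0,0,-0.185,-0.09,-0.12,1,0,0,0,-0.22,-0.11,-0.12,1,0,0,0,-0.255,-0.13,-0.12,1,0,0,0,-0.29,-0.15,-0.12,1,0,0,0,-0.33,-0.15,-0.12,1,0,0,0,-0.33,-0.15,-0.12,1,0,0,0,-0.33,-0.15,-0.12,1,0,0,0,-0.33,-0.15,-0.12,1]}'
python3 - <<'E'
from h import *
c=cam("wrist"); cv2.imwrite("pics/wrist1.png",c["color"][:,:,::-1]); print(c["xyz"],c["rotation"]); print(sensors.read_state()["joint_pos"])
E
```

```text
time_s: 1.5
position: [0.5002, -0.3296, 0.3563]
tool_rot: [-2.221, -2.221, -0.0]
ft_force: [-0.8, 0.5, 0.4]
grip_width: 0.087
finger_force: 0.0
[ 0.50060772 -0.24975017  0.50424414] [-2.96858689e-01  7.86277448e-05  7.07805237e-04]
[ 0.29090205  0.19439174  0.26082013  1.40663547 -0.05043791  1.54750962
  0.54975118]
```

View pics/wrist1.png

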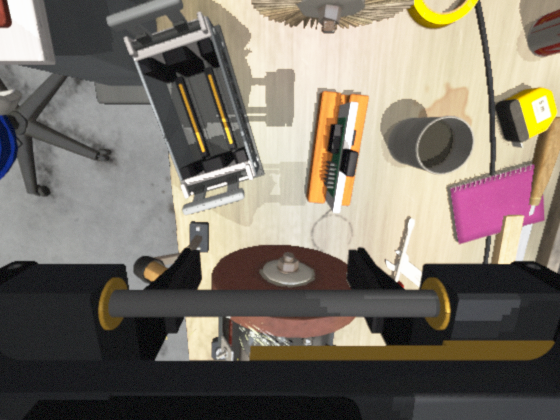

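The wrist view has both objects clear of the jaws. The rack mouth corners are at about (130,50), (208,25), (258,165) and (182,190), the stand at about (338,145), the lug at about (350,160), and the grinder disc at (290,290). I'll enlarge it to get edges.

```bash
python3 - <<'E'
from h import *
c=cam("wrist"); a=c["color"][0:220,100:380,::-1]
p=cv2.resize(np.hstack([a[:,:165],a[:,195:]]),None,fx=3.2,fy=2.7,interpolation=cv2.INTER_CUBIC)
# separate: rack crop x100..265, stand crop x295..380
print(p.shape); cv2.imwrite("pics/wrist1c.png",p)
E
```

```text
(594, 800, 3)
```

View pics/wrist1c.png

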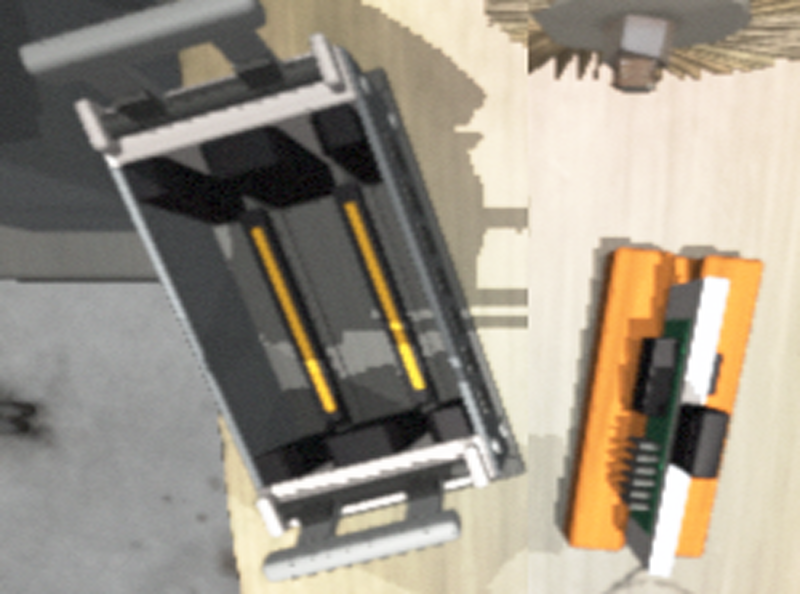

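```bash
cat > m.py <<'E'
from h import *
c=cam("wrist"); im=c["color"]; hsv=cv2.cvtColor(im,cv2.COLOR_RGB2HSV)
def line(P):
    vx,vy,x,y=cv2.fitLine(P[:,:2].astype(np.float32),cv2.DIST_HUBER,0,.01,.01).ravel(); s=np.sign(vy)
    t=(P[:,:2]-[x,y])@[vx,vy]; return np.array([x,y]),s*np.array([vx,vy]),[np.round([x+vx*k,y+vy*k],4) for k in (t.min(),t.max())]
u8=np.zeros(im.shape[:2],np.uint8)
# strips
m=cv2.inRange(hsv,(15,150,110),(35,255,255)); mm=u8.copy(); mm[70:165,170:240]=m[70:165,170:240]
n,l,st,ce=cv2.connectedComponentsWithStats(mm)
for i in range(1,n):
    if st[i,4]>25:
        v,u=np.nonzero(l==i); P=np.array([onz(c,a,b,.032) for a,b in zip(u,v)]); q,d,e=line(P); print("strip",st[i],q.round(4),"yaw",np.degrees(np.arctan2(-d[0],d[1])).round(2),e)
# board top edge
m=cv2.inRange(hsv,(0,0,215),(180,30,255)); mm=u8.copy(); mm[100:216,330:362]=m[100:216,330:362]
n,l,st,ce=cv2.connectedComponentsWithStats(mm)
v,u=np.nonzero(np.isin(l,[i for i in range(1,n) if st[i,4]>40])); P=np.array([onz(c,a,b,.09) for a,b in zip(u,v)]); q,d,e=line(P)
print("edge",len(u),q.round(4),"yaw",np.degrees(np.arctan2(-d[0],d[1])).round(2),e)
g=lambda x,y,z:onz(c,(100+x/3.2 if x<528 else 295+(x-528)/3.2),y/2.7,z).round(4)
print("lugtop",[g(*p,.131) for p in [(683,408),(727,408),(720,475),(675,470)]])
print("mouth",[g(*p,.1) for p in [(120,160),(355,92),(485,445),(275,490),(90,110),(320,45),(270,530),(485,480)]])
b=(20,50),(260,10); print("barL ends",[g(*p,.16) for p in b]); print("barR",[g(*p,.16) for p in [(268,565),(455,525)]])
E
python3 m.py
```

```text
strip [208  75  25  69 247] [ 0.4206 -0.2307] yaw 16.16 [array([ 0.4069, -0.1836]), array([ 0.4348, -0.2799])]
strip [179  84  26  69 249] [ 0.3776 -0.2444] yaw 16.15 [array([ 0.3637, -0.1962]), array([ 0.3917, -0.293 ])]
edge 693 [ 0.5968 -0.3113] yaw -4.52 [array([ 0.5916, -0.377 ]), array([ 0.6037, -0.2243])]
lugtop [array([ 0.5861, -0.2822,  0.131 ]), array([ 0.6029, -0.2821,  0.131 ]), array([ 0.6027, -0.3126,  0.131 ]), array([ 0.585 , -0.3103,  0.131 ])]
mouth [array([ 0.335 , -0.1759,  0.1   ]), array([ 0.4259, -0.1486,  0.1   ]), array([ 0.4713, -0.3033,  0.1   ]), array([ 0.3815, -0.3262,  0.1   ]), array([ 0.3264, -0.156 ,  0.1   ]), array([ 0.4141, -0.1306,  0.1   ]), array([ 0.3776, -0.3469,  0.1   ]), array([ 0.471 , -0.3209,  0.1   ])]
barL ends [array([ 0.3332, -0.15  ,  0.16  ]), array([ 0.4093, -0.137 ,  0.16  ])]
barR [array([ 0.3938, -0.3482,  0.16  ]), array([ 0.464 , -0.3299,  0.16  ])]
```

```bash
python3 - <<'E'
from h import *
w=cam("wrist"); s=cam("scene")
# disc: silhouette in scene: top (420,222), bottom(385,314), left edge (372,290)?; wrist: disc near edge
for z in (.05,.1,.15,.2,.25,.3): print(z,"disc wrist L/mid/R",onz(w,213,290,z)[:2].round(3),onz(w,285,246,z)[:2].round(3),onz(w,365,280,z)[:2].round(3),"nut",onz(w,333,28,z)[:2].round(3),"brushL",onz(w,252,12,z)[:2].round(3))
print("disc nut tri",tri(w,(290,262),s,(407,268)))
print("brush nut tri",tri(w,(330,25),s,(286,214)))
print("hammer?",tri(w,(150,268),s,(349,322)),tri(w,(198,232),s,(354,360)))
E
```

```text
0.05 disc wrist L/mid/R [ 0.398 -0.524] [ 0.52  -0.442] [ 0.656 -0.504] nut [ 0.579 -0.129] brushL [ 0.472 -0.111]
0.1 disc wrist L/mid/R [ 0.409 -0.494] [ 0.518 -0.421] [ 0.639 -0.476] nut [ 0.571 -0.142] brushL [ 0.475 -0.126]
0.15 disc wrist L/mid/R [ 0.42  -0.463] [ 0.516 -0.4  ] [ 0.622 -0.448] nut [ 0.562 -0.155] brushL [ 0.478 -0.141]
0.2 disc wrist L/mid/R [ 0.432 -0.433] [ 0.514 -0.378] [ 0.605 -0.42 ] nut [ 0.553 -0.168] brushL [ 0.482 -0.156]
0.25 disc wrist L/mid/R [ 0.443 -0.403] [ 0.512 -0.357] [ 0.588 -0.392] nut [ 0.545 -0.181] brushL [ 0.485 -0.171]
0.3 disc wrist L/mid/R [ 0.454 -0.373] [ 0.509 -0.336] [ 0.571 -0.364] nut [ 0.536 -0.195] brushL [ 0.488 -0.187]
disc nut tri (array([ 0.53156699, -0.44691613,  0.12471251]), np.float64(0.026773500217935807))
brush nut tri (array([ 0.56035974, -0.14474277,  0.13199518]), np.float64(0.005963693192878687))
hammer? (array([ 0.33184047, -0.43976653,  0.13261789]), np.float64(0.0007275146726336892)) (array([ 0.36870457, -0.43811314,  0.00413662]), np.float64(0.006370846080192583))
```

The grinder disc and brush are both about 90 mm clear of the grasp corridor. The board lug is at (0.5975,-0.300) with yaw -4.5°. The rack yaw is +16.2°, with the far slot at (0.4206,-0.2307) and the near slot at (0.3776,-0.2444). I'll grasp the lug next.

```bash
python3 -m handwheel '{"targets":[0,0,4.5,0.01,0.03,0.03,1,0,0,4.5,0.02,0.06,0.06,1,0,0,4.5,0.03,0.0975,0.08,1,0,0,4.5,0.03,0.0975,0.115,1,0,0,4.5,0.03,0.0975,0.15,1,0,0,4.5,0.03,0.0975,0.18,1,0,0,4.5,0.03,0.0975,0.205,1,0,0,4.5,0.03,0.0975,0.225,1,0,0,4.5,0.03,0.0975,0.24,1,0,0,4.5,0.03,0.0975,0.247,1,0,0,4.5,0.03,0.0975,0.247,1,0,0,4.5,0.03,0.0975,0.247,1]}'
python3 - <<'E'
from h import *
c=cam("wrist"); crop(c,140,150,420,360,2,"pics/w2.png")
E
```

```text
time_s: 2.75
position: [0.5979, -0.2998, 0.1102]
tool_rot: [2.306, 2.133, 0.0]
ft_force: [0.5, 0.2, 0.4]
grip_width: 0.0868
finger_force: 0.0
```

View pics/w2.png

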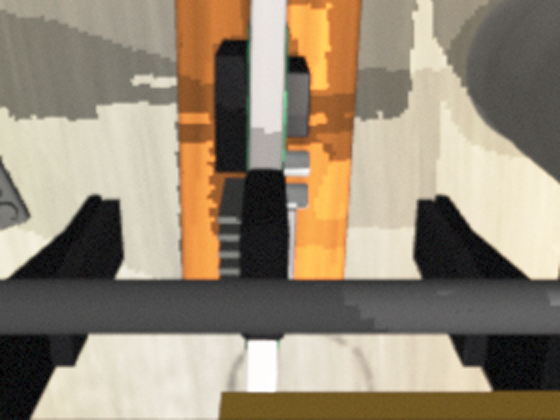

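The lug at crop x≈265 sits centred between the fingers (122 and 415) and square to them. I'll close and lift.

```bash
python3 -m handwheel '{"targets":[0,0,0,0,0,0,0,0,0,0,0,0,0,0,0,0,0,0,0,0,0,0,0,0,0,0,0,0,0,0,0,0,0,0,0,0,0,0,0,0,0,0,0,0,0,0,0,0,0,0,0,0,0,0,0,0,0,0,0,0,0,0,0]}' 45
python3 -m handwheel '{"targets":[0,0,0,0,0,-0.015,0,0,0,0,0,0,-0.03,0,0,0,0,0,0,-0.05,0,0,0,0,0,0,-0.08,0,0,0,0,0,0,-0.11,0,0,0,0,0,0,-0.125,0,0,0,0,0,0,-0.125,0]}'
```

```text
time_s: 3.55
position: [0.5974, -0.3, 0.1095]
tool_rot: [-2.307, -2.132, 0.0]
ft_force: [0.5, 0.1, 0.8]
grip_width: 0.0349
finger_force: 0.0
time_s: 4.13
position: [0.599, -0.301, 0.2394]
tool_rot: [2.303, 2.128, 0.005]
ft_force: [0.7, -0.2, -0.2]
grip_width: 0.0011
finger_force: 0.0
```

The fingers hadn't finished closing when I lifted, so the grasp missed. I'll open and check that the board is undisturbed.

```bash
python3 -m handwheel '{"targets":[0,0,0,0,0,0,1,0,0,0,0,0,0,1,0,0,0,0,0,0,1,0,0,0,0,0,0,1,0,0,0,0,0,0,1,0,0,0,0,0,0,1,0,0,0,0,0,0,1,0,0,0,0,0,0,1,0,0,0,0,0,0,1,0,0,0,0,0,0,1]}'
python3 - <<'E'
from h import *
a=cam("wrist");b=cam("scene")
crop(a,140,40,420,360,1.6,"pics/a.png");crop(b,290,200,400,320,4.2,"pics/b.png")
x,y=cv2.imread("pics/a.png"),cv2.imread("pics/b.png"); h=min(len(x),len(y)); z=np.hstack([x[:h],y[:h]])[:, :]; z=cv2.resize(z,(798,int(h*798/z.shape[1]))); cv2.imwrite("pics/w3.png",z); print(z.shape,x.shape,y.shape)
E
```

```text
time_s: 4.97
position: [0.5975, -0.3, 0.2345]
tool_rot: [2.307, 2.132, -0.0]
ft_force: [0.4, -0.2, 0.7]
grip_width: 0.0594
finger_force: 0.0
(441, 798, 3) (512, 448, 3) (504, 462, 3)
```

View pics/w3.png

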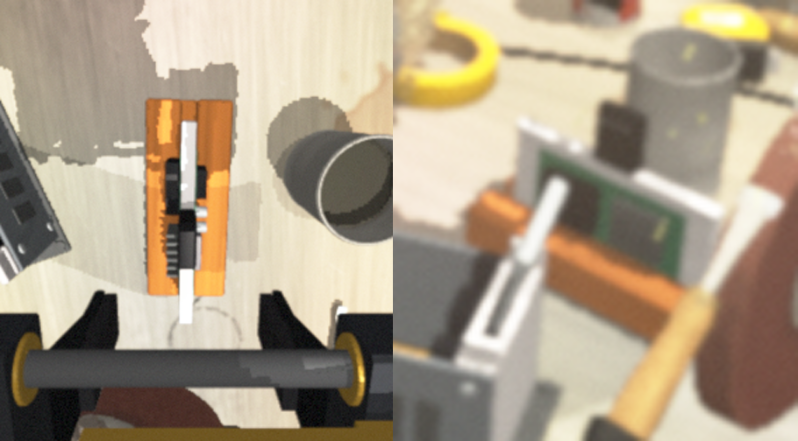

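The board still stands upright and undisturbed in the stand. I'll go back down with the jaws half open and give them longer to close.

```bash
python3 -m handwheel '{"targets":[0,0,0,0,0,0.035,0.5,0,0,0,0,0,0.07,0.5,0,0,0,0,0,0.095,0.5,0,0,0,0,0,0.115,0.5,0,0,0,0,0,0.125,0.5,0,0,0,0,0,0.125,0.5,0,0,0,0,0,0.125,0,0,0,0,0,0,0.125,0,0,0,0,0,0,0.125,0,0,0,0,0,0,0.125,0,0,0,0,0,0,0.125,0,0,0,0,0,0,0.125,0,0,0,0,0,0,0.125,0,0,0,0,0,0,0.125,0,0,0,0,0,0,0.125,0,0,0,0,0,0,0.125,0,0,0,0,0,0,0.125,0,0,0,0,0,0,0.125,0]}' 45
```

```text
time_s: 6.57
position: [0.5976, -0.3001, 0.1102]
tool_rot: [2.307, 2.132, 0.001]
ft_force: [-0.6, 0.7, 6.1]
grip_width: 0.0111
finger_force: 44.9
```

```bash
python3 -m handwheel '{"targets":[0,0,0,0,0,-0.015,0,0,0,0,0,0,-0.035,0,0,0,0,0,0,-0.065,0,0,0,0,0,0,-0.1,0,0,0,0,0,0,-0.125,0,0,0,-5,0.014,-0.03,-0.125,0,0,0,-10,0.028,-0.065,-0.125,0,0,0,-15,0.042,-0.1,-0.125,0,0,0,-20.7,0.055,-0.135,-0.125,0,0,0,-20.7,0.055,-0.165,-0.125,0,0,0,-20.7,0.055,-0.182,-0.125,0,0,0,-20.7,0.055,-0.182,-0.125,0,0,0,-20.7,0.055,-0.182,-0.125,0,0,0,-20.7,0.055,-0.182,-0.125,0]}'
python3 - <<'E'
from h import *
c=cam("wrist"); cv2.imwrite("pics/w4.png",c["color"][:,:,::-1]); s=sensors.read_state(); print(s["position"],s["joint_pos"].round(3),c["xyz"],c["rotation"]); np.savez("w4.npz",**c)
E
```

```text
time_s: 7.73
position: [0.4209, -0.2308, 0.2344]
tool_rot: [1.886, 2.512, 0.0]
ft_force: [0.6, -0.1, -2.8]
grip_width: 0.0116
finger_force: 45.0
[ 0.42110819 -0.23076765  0.23434064] [ 0.233 -0.018  0.174  1.874  0.003  1.285  0.689] [ 0.39863534 -0.1541063   0.38234795] [-0.29554767 -0.04265838  0.28139149]
```

View pics/w4.png

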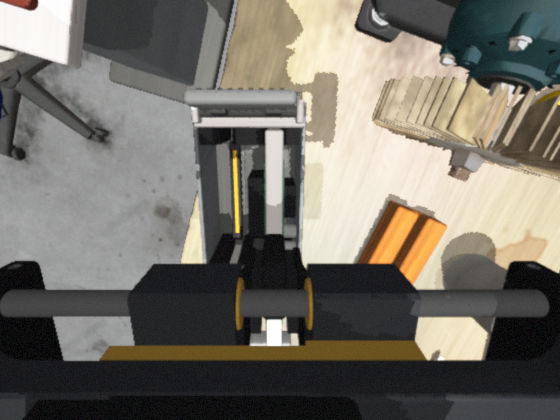

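The board is square to the image, with its +y top end at about (275,128) and its -y end at about (273,347). The rack's +y end plate is at rows 100–128, and the near strip is visible at x≈237.

```bash
python3 - <<'E'
from h import *
c=dict(np.load("w4.npz")); c={k:(v if v.ndim else float(v)) for k,v in c.items()}
hs=cv2.cvtColor(c["color"],cv2.COLOR_RGB2GRAY)
print("col275",[(v,int(hs[v,275])) for v in range(85,140,2)]); print("col275b",[(v,int(hs[v,274])) for v in range(316,360,2)])
print("row150",[(u,int(hs[150,u])) for u in range(190,312,2)])
print("col215",[(v,int(hs[v,218])) for v in range(85,150,2)])
t=np.radians(16.2); ex=np.array([np.cos(t),np.sin(t)]);ey=np.array([-np.sin(t),np.cos(t)]); o=np.array([.3995,-.2385])
rk=lambda u,v,z:(lambda p:(p@ex,p@ey))(onz(c,u,v,z)[:2]-o)
for n,a in dict(bend=(275,128,.2144),bend2=(273,347,.2144),bl=(265.5,150,.2144),br=(284.5,150,.2144),mouthL=(202,200,.1),mouthR=(302,200,.1),crossIn=(218,128,.1),cornerTop=(198,112,.1),nearstrip=(237,190,.032),barL=(190,95,.16),barR=(300,95,.16)).items(): print(n,np.round(rk(*a),4))
p=np.array([.42110819,-.23076765])-o; print("tcp",p@ex,p@ey)
E
```

```text
col275 [(85, 141), (87, 142), (89, 140), (91, 156), (93, 172), (95, 179), (97, 180), (99, 184), (101, 166), (103, 135), (105, 88), (107, 80), (109, 94), (111, 94), (113, 60), (115, 43), (117, 149), (119, 223), (121, 221), (123, 216), (125, 211), (127, 135), (129, 120), (131, 209), (133, 224), (135, 225), (137, 225), (139, 223)]
col275b [(316, 55), (318, 58), (320, 247), (322, 254), (324, 254), (326, 254), (328, 254), (330, 254), (332, 254), (334, 254), (336, 254), (338, 254), (340, 254), (342, 254), (344, 254), (346, 127), (348, 83), (350, 84), (352, 85), (354, 88), (356, 82), (358, 81)]
row150 [(190, 162), (192, 161), (194, 112), (196, 99), (198, 75), (200, 60), (202, 58), (204, 59), (206, 60), (208, 60), (210, 57), (212, 57), (214, 63), (216, 102), (218, 123), (220, 123), (222, 123), (224, 125), (226, 124), (228, 123), (230, 38), (232, 55), (234, 99), (236, 76), (238, 44), (240, 49), (242, 110), (244, 108), (246, 142), (248, 122), (250, 150), (252, 116), (254, 76), (256, 72), (258, 69), (260, 69), (262, 68), (264, 81), (266, 197), (268, 221), (270, 222), (272, 224), (274, 224), (27
[... 191 characters left out ...]
9), (310, 240)]
col215 [(85, 159), (87, 135), (89, 105), (91, 153), (93, 166), (95, 175), (97, 178), (99, 178), (101, 160), (103, 130), (105, 82), (107, 76), (109, 75), (111, 88), (113, 55), (115, 42), (117, 148), (119, 220), (121, 215), (123, 213), (125, 208), (127, 98), (129, 17), (131, 19), (133, 20), (135, 24), (137, 16), (139, 28), (141, 21), (143, 39), (145, 119), (147, 125), (149, 125)]
bend [0.0234 0.0782]
bend2 [ 0.0224 -0.0642]
bl [0.0182 0.0666]
br [0.0287 0.0666]
mouthL [-0.0467  0.009 ]
mouthR [0.0502 0.0091]
crossIn [-0.0276  0.0761]
cornerTop [-0.0446  0.0898]
nearstrip [-0.0209  0.0039]
barL [-0.035   0.0991]
barR [0.0409 0.0991]
tcp 0.022907465294690073 0.0013968340528383036
```

```bash
python3 -m handwheel '{"targets":[0,0,0,-0.001,0.0005,0.02,0,0,0,0,-0.001,0.0005,0.03,0,0,0,0,-0.001,0.0005,0.036,0,0,0,0,-0.001,0.0005,0.041,0,0,0,0,-0.001,0.0005,0.046,0,0,0,0,-0.001,0.0005,0.046,0]}'
```

```text
time_s: 8.28
position: [0.4209, -0.2315, 0.1877]
tool_rot: [-1.885, -2.511, 0.001]
ft_force: [-0.5, -0.3, -2.9]
grip_width: 0.0117
finger_force: 45.0
```

```bash
python3 -m handwheel '{"targets":[0,0,0,0,0,0.008,0,0,0,0,0,0,0.016,0,0,0,0,0,0,0.024,0,0,0,0,0,0,0.032,0,0,0,0,0,0,0.04,0,0,0,0,0,0,0.047,0,0,0,0,0,0,0.05,0,0,0,0,0,0,0.05,0]}'
python3 -m handwheel '{"targets":[0,0,0,0,0,0.002,0,0,0,0,0,0,0.004,0,0,0,0,0,0,0.006,0,0,0,0,0,0,0.007,0,0,0,0,0,0,0.007,0]}'
```

```text
time_s: 8.95
position: [0.4206, -0.2315, 0.1376]
tool_rot: [-1.885, -2.511, 0.001]
ft_force: [0.0, 0.2, -3.7]
grip_width: 0.0118
finger_force: 45.0
time_s: 9.37
position: [0.4214, -0.2319, 0.1319]
tool_rot: [1.886, 2.512, 0.0]
ft_force: [-1.3, 0.3, 2.4]
grip_width: 0.0118
finger_force: 45.0
```

```bash
python3 -m handwheel '{"targets":[0,0,0,0,0,0.001,0,0,0,0,0,0,0.002,0,0,0,0,0,0,0.003,0,0,0,0,0,0,0.003,0]}'
```

```text
time_s: 9.7
position: [0.4214, -0.2319, 0.1288]
tool_rot: [1.886, 2.512, 0.0]
ft_force: [-1.4, 0.3, 4.8]
grip_width: 0.0113
finger_force: 45.0
```

```bash
python3 -m handwheel '{"targets":[0,0,0,0,0,0.002,0,0,0,0,0,0,0.004,0,0,0,0,0,0,0.005,0,0,0,0,0,0,0.005,0]}'
```

```text
time_s: 10.03
position: [0.4216, -0.2319, 0.1241]
tool_rot: [1.886, 2.512, 0.001]
ft_force: [-2.5, 0.0, 9.3]
grip_width: 0.0114
finger_force: 45.0
```

The far slot is the sprung one: force rises about 1 N/mm as the board goes down. I'll ease back up, let go and rise.

```bash
python3 -m handwheel '{"targets":[0,0,0,0,0,-0.004,0,0,0,0,0,0,-0.0075,0,0,0,0,0,0,-0.0075,0.4,0,0,0,0,0,-0.0075,0.4,0,0,0,0,0,-0.0075,0.4,0,0,0,0,0,-0.0075,0.4,0,0,0,0,0,-0.0075,0.4,0,0,0,0,0,-0.0075,0.4,0,0,0,0,0,-0.0075,0.4,0,0,0,0,0,-0.025,0.4,0,0,0,0,0,-0.05,0.4,0,0,0,0,0,-0.08,0.4,0,0,0,0,0,-0.115,0.4,0,0,0,0,0,-0.15,0.4,0,0,0,0,0,-0.15,0.4,0,0,0,0,0,-0.15,0.4]}'
python3 - <<'E'
from h import *
c=cam("wrist"); s=cam("scene");t=cam("side")
crop(c,140,30,380,350,1.5,"pics/a.png");crop(s,220,215,350,335,3.4,"pics/b.png");
x,y=cv2.imread("pics/a.png"),cv2.imread("pics/b.png"); h=min(len(x),len(y)); z=np.hstack([x[:h],y[:h]]); print(z.shape); cv2.imwrite("pics/w5.png",z[:600,:800]); np.savez("w5.npz",**c)
E
```

```text
time_s: 11.37
position: [0.4221, -0.2322, 0.2755]
tool_rot: [1.884, 2.509, 0.002]
ft_force: [-0.6, -0.4, -0.0]
grip_width: 0.035
finger_force: 0.0
(408, 802, 3)
```

View pics/w5.png

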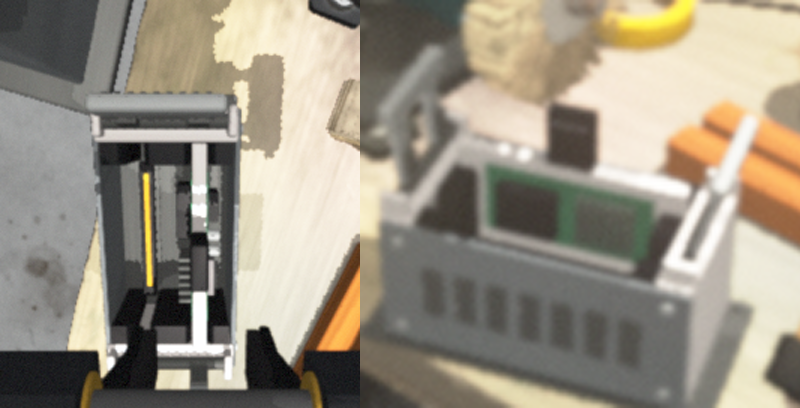

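The board stands in the far slot, in the wrist crop at x≈200 with the lug at (200,262), and both levers lean outward. I'll do the right lever first, with closed fingers coming down outside its bar.

```bash
python3 -m handwheel '{"targets":[0,0,6,-0.035,-0.002,0,0,0,0,12,-0.07,-0.004,0,0,0,0,16,-0.105,-0.006,0,0,0,0,16,-0.132,-0.008,0,0,0,0,16,-0.132,-0.008,0,0,0,0,16,-0.132,-0.008,0.03,0,0,0,16,-0.132,-0.008,0.06,0,0,0,16,-0.132,-0.008,0.09,0,0,0,16,-0.132,-0.008,0.11,0,0,0,16,-0.132,-0.008,0.121,0,0,0,16,-0.132,-0.008,0.121,0]}' 20
```

```text
time_s: 12.43
position: [0.4486, -0.3594, 0.1492]
tool_rot: [-2.213, -2.222, 0.002]
ft_force: [-0.7, -0.5, -0.1]
grip_width: 0.0006
finger_force: 0.0
```

```bash
python3 - <<'E'
from h import *
c=cam("scene"); crop(c,215,190,395,335,4,"pics/s6.png"); s=sensors.read_state(); print(s["position"],s["ft_force"])
E
```

```text
[ 0.44948678 -0.36008141  0.15129751] [ 0.2772537  -0.12154161  1.01763929]
```

View pics/s6.png

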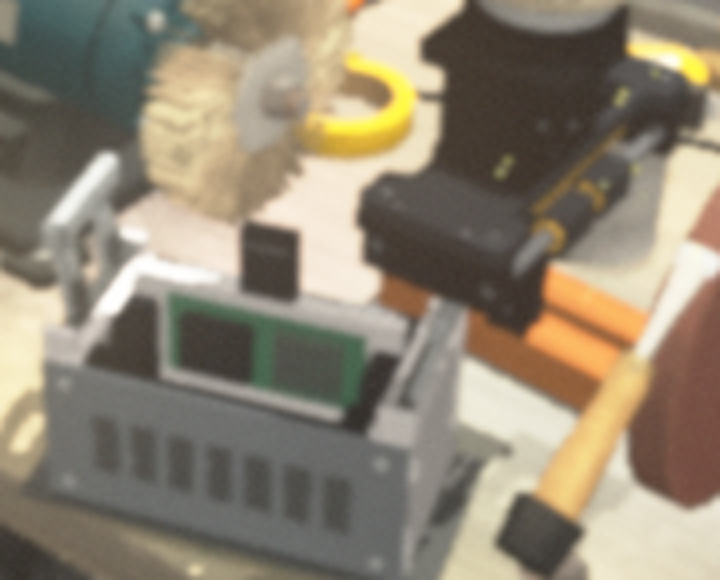

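There's no contact yet and the path is clear. I'll push the right lever inward.

```bash
python3 -m handwheel '{"targets":[0,0,0,0.006,-0.002,0,0,0,0,0,0.012,-0.0035,0,0,0,0,0,0.018,-0.005,0,0,0,0,0,0.024,-0.007,0,0,0,0,0,0.03,-0.009,0,0,0,0,0,0.036,-0.0105,0,0,0,0,0,0.042,-0.012,0,0,0,0,0,0.048,-0.014,0,0,0,0,0,0.054,-0.016,0,0,0,0,0,0.058,-0.017,0,0,0,0,0,0.058,-0.017,0,0]}'
```

```text
time_s: 13.4
position: [0.4338, -0.3045, 0.1549]
tool_rot: [2.214, 2.22, -0.0]
ft_force: [2.0, -7.8, -0.3]
grip_width: 0.0005
finger_force: 3.9
```

```bash
python3 -m handwheel '{"targets":[0,0,0,-0.005,0.001,-0.005,0,0,0,0,-0.005,0.001,-0.035,0,0,0,0,0.015,-0.004,-0.04,0,0,0,0,0.027,-0.008,-0.035,0,0,0,0,0.027,-0.008,-0.015,0,0,0,0,0.027,-0.008,-0.005,0,0,0,0,0.027,-0.008,0,0,0,0,0,0.027,-0.008,0.005,0,0,0,0,0.027,-0.008,0.01,0,0,0,0,0.027,-0.008,0.014,0,0,0,0,0.027,-0.008,0.018,0,0,0,0,0.027,-0.008,0.018,0]}'
```

```text
time_s: 14.4
position: [0.4265, -0.2747, 0.1361]
tool_rot: [2.215, 2.225, 0.004]
ft_force: [0.2, 3.6, 5.9]
grip_width: 0.0006
finger_force: 2.2
```

```bash
python3 -m handwheel '{"targets":[0,0,0,0,0,0.003,0,0,0,0,0,0,0.006,0,0,0,0,0,0,0.009,0,0,0,0,0,0,0.009,0,0,0,0,0,0,0.009,0]}'
```

```text
time_s: 14.82
position: [0.4261, -0.275, 0.127]
tool_rot: [2.216, 2.226, 0.003]
ft_force: [0.3, 2.9, 4.1]
grip_width: 0.0006
finger_force: 2.1
```

```bash
python3 -m handwheel '{"targets":[0,0,0,0,0,0.002,0,0,0,0,0,0,0.004,0,0,0,0,0,0,0.004,0]}'
python3 -m handwheel '{"targets":[0,0,0,0,0,-0.03,0,0,0,0,0,0,-0.06,0,0,0,0,-0.035,0.01,-0.1,0,0,0,0,-0.07,0.02,-0.12,0,0,0,-7,-0.07,0.02,-0.12,0,0,0,-14,-0.07,0.02,-0.12,0,0,0,-16,-0.07,0.02,-0.12,0,0,0,-16,-0.07,0.02,-0.12,0]}'
cat > look.py <<'E'
from h import *
import sys
c=cam("wrist"); t=np.radians(16.2); ex=np.array([np.cos(t),np.sin(t)]);ey=np.array([-np.sin(t),np.cos(t)]); o=np.array([.3995,-.2385])
def prof(rx,z,ys):
    P=np.array([[*(o+rx*ex+y*ey),z] for y in ys]); u,v=proj(c,P); out=[]
    for y,a,b in zip(ys,u,v): out.append((int(round(y*1000)),tuple(int(k) for k in c["color"][int(round(b)),int(round(a))]) if 0<=b<419 and 0<=a<559 else None))
    return out
E
python3 - <<'E'
from look import *
print(sensors.read_state()["position"])
for rx in (-.03,-.005): print(rx,[(y,(sum(k)//3 if k else None)) for y,k in prof(rx,.11,np.arange(-.12,.13,.004))])
cv2.imwrite("pics/w7.png",c["color"][:,:,::-1]); np.savez("w7.npz",**c)
E
```

```text
time_s: 15.07
position: [0.4261, -0.2747, 0.1242]
tool_rot: [2.216, 2.226, 0.004]
ft_force: [-4.4, 8.1, 19.9]
grip_width: 0.0005
finger_force: 10.1
time_s: 15.73
position: [0.4452, -0.346, 0.2422]
tool_rot: [1.884, 2.513, 0.0]
ft_force: [-0.3, 0.2, 1.2]
grip_width: 0.0004
finger_force: 0.0
[ 0.44511942 -0.34578653  0.24197864]
-0.03 [(-120, 196), (-116, 201), (-112, 200), (-108, 203), (-104, 206), (-100, 204), (-96, 211), (-92, 75), (-88, 72), (-84, 106), (-80, 142), (-76, 168), (-72, 41), (-68, 44), (-64, 57), (-60, 74), (-56, 86), (-52, 73), (-48, 76), (-44, 91), (-40, 131), (-36, 159), (-32, 145), (-28, 156), (-24, 82), (-20, 86), (-16, 84), (-12, 84), (-8, 89), (-4, 85), (0, 84), (4, 85), (8, 86), (12, 87), (16, 87), (20, 88), (24, 86), (28, 88), (32, 87), (36, 42), (40, 13), (44, 14), (48, 18), (52, 17), (56, 26), (60, None), (64, None), (68, None), (72, None), (76, None), (80, None), (84, None), (88, None), (92, None), (96, None), (100, None), (104, None), (108, None), (112, None), (116, None), (120, None), (124, None), (128, None)]
-0.005 [(-120, 197), (-116, 197), (-112, 193), (-108, 201), (-104, 201), (-100, 204), (-96, 219), (-92, 79), (-88, 71), (-84, 116), (-80, 163), (-76, 189), (-72, 39), (-68, 44), (-64, 47), (-60, 29), (-56, 14), (-52, 88), (-48, 87), (-44, 84), (-40, 156), (-36, 173), (-32, 154), (-28, 163), (-24, 84), (-20, 90), (-16, 88), (-12, 87), (-8, 91), (-4, 90), (0, 88), (4, 89), (8, 89), (12, 80), (16, 84), (20, 88), (24, 85), (28, 85), (32, 88), (36, 22), (40, 11), (44, 18), (48, 16), (52, 10), (56, 19), (60, None), (64, None), (68, None), (72, None), (76, None), (80, None), (84, None), (88, None), (92, None), (96, None), (100, None), (104, None), (108, None), (112, None), (116, None), (120, None), (124, None), (128, None)]
```

The last push met a hard stop, and the bar now spans rack y -42 to -26 mm at bar-top height, so the right lever is fully folded. For the left lever I'll turn the gripper 90° to stay clear of the brush, and tilt it for reach.

```bash
python3 -m handwheel '{"targets":[0,0,-6,0,0,-0.02,0,0,0,-12,0,0,-0.045,0,0,0,-19,0.02,0,-0.045,0,0,0,-26,0.04,0,-0.045,0,0,0,-33,0.06,0,-0.045,0,0,0,-40,0.08,0,-0.045,0,0,0,-47,0.1,0,-0.045,0,0,0,-54,0.12,0,-0.045,0,0,0,-61,0.135,0,-0.045,0,0,0,-68,0.15,0.004,-0.045,0,0,0,-75,0.16,0.004,-0.045,0,0,0,-82,0.17,0.004,-0.045,0,0,0,-89,0.17,0.004,-0.045,0,0,0,-90,0.17,0.004,-0.045,0,0,0,-90,0.17,0.004,-0.045,0]}'
python3 -c "
from h import *
s=sensors.read_state();print(s['joint_pos'].round(3),R.from_rotvec(s['tool_rot']).as_matrix().round(3))"
```

```text
time_s: 17.03
position: [0.4015, -0.1813, 0.2868]
tool_rot: [-0.438, 3.111, -0.0]
ft_force: [0.0, -0.5, 0.2]
grip_width: 0.0001
finger_force: 0.0
[ 0.2   -0.127  0.111  1.867  0.014  1.4    2.159] [[-0.961 -0.276  0.   ]
 [-0.276  0.961 -0.   ]
 [-0.    -0.    -1.   ]]
```

```bash
python3 -m handwheel '{"targets":[0,7,0,0,0.025,0,0,0,14,0,0,0.05,0,0,0,16,0,0,0.075,0,0,0,16,0,0,0.076,0,0,0,16,0,0,0.076,0.02,0,0,16,0,0,0.076,0.05,0,0,16,0,0,0.076,0.07,0,0,16,0,0,0.076,0.07,0]}'
python3 -c "
from h import *
s=sensors.read_state();print(s['joint_pos'].round(3),s['position'],R.from_rotvec(s['tool_rot']).as_matrix().round(3)[:,2])
from look import o,ex,ey
d=s['position'][:2]-o;print(d@ex,d@ey)"
```

```text
time_s: 17.7
position: [0.3785, -0.1087, 0.2133]
tool_rot: [0.396, -2.832, 0.055]
ft_force: [-1.1, -0.2, -0.8]
grip_width: 0.0005
finger_force: 0.0
[ 0.101  0.02  -0.024  1.911  0.098  1.479  1.904] [ 0.37847335 -0.10865031  0.2133176 ] [-0.27  -0.076 -0.96 ]
0.01603514485348483 0.13056008689628135
```

```bash
python3 -m handwheel '{"targets":[0,0,0,-0.006,0,0.02,0,0,0,0,-0.011,0,0.04,0,0,0,0,-0.0165,0,0.0575,0,0,0,0,-0.0165,0,0.0575,0]}'
python3 -m handwheel '{"targets":[0,0,0,0,-0.006,0,0,0,0,0,0,-0.012,0,0,0,0,0,0,-0.018,0,0,0,0,0,0,-0.024,0,0,0,0,0,0,-0.03,0,0,0,0,0,0,-0.036,0,0,0,0,0,0,-0.042,0,0,0,0,0,0,-0.048,0,0,0,0,0,0,-0.054,0,0,0,0,0,0,-0.06,0,0,0,0,0,0,-0.06,0,0]}'
```

```text
time_s: 18.08
position: [0.3797, -0.1086, 0.1557]
tool_rot: [0.4, -2.835, 0.056]
ft_force: [-0.3, 0.7, -0.0]
grip_width: 0.0006
finger_force: 0.0
time_s: 19.0
position: [0.3975, -0.166, 0.1575]
tool_rot: [0.402, -2.837, 0.054]
ft_force: [-1.6, 4.2, 0.4]
grip_width: 0.0003
finger_force: 2.4
```

```bash
python3 -m handwheel '{"targets":[0,0,0,0,0.005,0,0,0,0,0,0.0097,0.005,-0.0337,0,0,0,0,0.011,-0.013,-0.038,0,0,0,0,0.011,-0.026,-0.038,0,0,0,0,0.004,-0.026,-0.015,0,0,0,0,0.0015,-0.026,-0.005,0,0,0,0,0,-0.026,0,0,0,0,0,-0.0015,-0.026,0.005,0,0,0,0,-0.003,-0.026,0.01,0,0,0,0,-0.004,-0.026,0.014,0,0,0,0,-0.005,-0.026,0.018,0,0,0,0,-0.006,-0.026,0.021,0,0,0,0,-0.006,-0.026,0.021,0]}'
```

```text
time_s: 20.08
position: [0.4108, -0.2074, 0.1416]
tool_rot: [0.391, -2.852, 0.095]
ft_force: [14.1, -54.4, 31.0]
grip_width: 0.0003
finger_force: 38.7
```

High side force: the finger has wedged on the inside of the bar. I'll back straight up.

```bash
python3 -m handwheel '{"targets":[0,0,0,0.002,-0.014,-0.006,0,0,0,0,0.005,-0.014,-0.018,0,0,0,0,0.011,-0.014,-0.038,0,0,0,0,0.02,-0.014,-0.07,0,0,0,0,0.03,-0.014,-0.11,0,0,0,0,0.03,-0.014,-0.11,0]}'
python3 - <<'E'
from look import *
s=sensors.read_state();d=s['position'][:2]-o;print(s['position'],s['ft_force'],d@ex,d@ey)
w=c; c0=w
import look
for rx in (-.03,-.01): print("w",rx,[(y,(sum(k)//3 if k else None)) for y,k in prof(rx,.11,np.arange(-.1,.13,.005))])
look.c=cam("scene")
for z in (.11,.145): print("s",z,[(y,(sum(k)//3 if k else None)) for y,k in look.prof(-.03,z,np.arange(-.1,.13,.005))])
E
```

```text
time_s: 20.58
position: [0.4119, -0.2052, 0.2549]
tool_rot: [0.402, -2.843, 0.062]
ft_force: [1.0, -0.7, 1.2]
grip_width: 0.0004
finger_force: 0.0
[ 0.41119161 -0.20485434  0.25181152] [-0.38554165  0.19548003 -0.56988199] 0.020614219862180302 0.029047863051295416
w -0.03 [(-100, 223), (-95, 227), (-90, 148), (-85, 187), (-80, 239), (-75, 227), (-70, 181), (-65, 187), (-60, 186), (-55, 191), (-50, 190), (-45, 193), (-40, 236), (-35, 198), (-30, 239), (-25, 103), (-20, 69), (-15, 74), (-10, 97), (-5, 90), (0, 88), (5, 88), (10, 97), (15, 150), (20, 129), (25, 129), (30, 191), (35, 123), (40, 136), (45, 140), (50, 174), (55, 150), (60, 151), (65, 148), (70, 140), (75, 169), (80, 231), (85, 182), (90, 138), (95, 200), (100, 122), (105, 224), (110, 184), (115, 146), (120, 151), (125, 164)]
w -0.01 [(-100, 218), (-95, 222), (-90, 149), (-85, 88), (-80, 240), (-75, 254), (-70, 114), (-65, 104), (-60, 101), (-55, 15), (-50, 14), (-45, 12), (-40, 239), (-35, 248), (-30, 247), (-25, 100), (-20, 65), (-15, 133), (-10, 131), (-5, 132), (0, 72), (5, 69), (10, 66), (15, 131), (20, 131), (25, 132)
[... 572 characters left out ...]
7), (55, 66), (60, 64), (65, 93), (70, 104), (75, 126), (80, 138), (85, 159), (90, 137), (95, 137), (100, 146), (105, 141), (110, 136), (115, 137), (120, 136), (125, 128)]
s 0.145 [(-100, 150), (-95, 198), (-90, 170), (-85, 191), (-80, 186), (-75, 175), (-70, 181), (-65, 167), (-60, 179), (-55, 178), (-50, 173), (-45, 171), (-40, 191), (-35, 222), (-30, 120), (-25, 66), (-20, 78), (-15, 68), (-10, 80), (-5, 85), (0, 133), (5, 153), (10, 150), (15, 148), (20, 177), (25, 171), (30, 124), (35, 149), (40, 150), (45, 151), (50, 123), (55, 115), (60, 126), (65, 104), (70, 112), (75, 187), (80, 174), (85, 80), (90, 87), (95, 111), (100, 144), (105, 173), (110, 129), (115, 78), (120, 72), (125, 72)]
```

The left bar is partly folded, at about 1.1 rad, and the finger had caught its end face. I'll press again from further outboard, in small checked steps.

```bash
python3 -m handwheel '{"targets":[0,0,0,-0.005,0.022,0.02,0,0,0,0,-0.0135,0.022,0.047,0,0,0,0,-0.02,0.022,0.07,0,0,0,0,-0.024,0.022,0.084,0,0,0,0,-0.026,0.022,0.092,0,0,0,0,-0.028,0.022,0.098,0,0,0,0,-0.028,0.022,0.098,0]}'
python3 -m handwheel '{"targets":[0,0,0,-0.001,0,0.0035,0,0,0,0,-0.002,0,0.007,0,0,0,0,-0.002,0,0.007,0]}'
```

```text
time_s: 21.27
position: [0.4026, -0.1828, 0.1456]
tool_rot: [0.403, -2.834, 0.055]
ft_force: [0.3, 0.4, -0.1]
grip_width: 0.0003
finger_force: 0.0
time_s: 21.52
position: [0.4041, -0.1833, 0.1401]
tool_rot: [0.404, -2.837, 0.058]
ft_force: [0.9, -0.6, 2.0]
grip_width: 0.0009
finger_force: 1.3
```

```bash
python3 -m handwheel '{"targets":[0,0,0,-0.001,0,0.003,0,0,0,0,-0.0015,-0.001,0.0055,0,0,0,0,-0.0015,-0.001,0.0055,0]}'
python3 -m handwheel '{"targets":[0,0,0,-0.001,-0.002,0.003,0,0,0,0,-0.0015,-0.003,0.0055,0,0,0,0,-0.0015,-0.003,0.0055,0]}'
```

```text
time_s: 21.77
position: [0.4045, -0.1846, 0.135]
tool_rot: [0.403, -2.838, 0.059]
ft_force: [0.4, -2.3, 6.1]
grip_width: 0.0004
finger_force: 2.9
time_s: 22.02
position: [0.4051, -0.1864, 0.129]
tool_rot: [0.404, -2.837, 0.056]
ft_force: [-0.4, 2.0, 5.2]
grip_width: 0.0004
finger_force: 2.7
```

```bash
python3 -m handwheel '{"targets":[0,0,0,-0.001,-0.002,0.002,0,0,0,0,-0.0015,-0.004,0.004,0,0,0,0,-0.0015,-0.004,0.004,0]}'
python3 -m handwheel '{"targets":[0,0,0,-0.001,0,0.0025,0,0,0,0,-0.0015,0,0.0045,0,0,0,0,-0.0015,0,0.0045,0]}'
```

```text
time_s: 22.27
position: [0.406, -0.1883, 0.1257]
tool_rot: [0.405, -2.836, 0.052]
ft_force: [-5.5, 11.3, 18.1]
grip_width: 0.0005
finger_force: 9.3
time_s: 22.52
position: [0.4062, -0.1883, 0.1245]
tool_rot: [0.404, -2.835, 0.053]
ft_force: [-15.4, 17.0, 56.3]
grip_width: 0.0004
finger_force: 28.4
```

```bash
python3 -m handwheel '{"targets":[0,0,0,0.006,0,-0.02,0,0,0,0,0.015,0,-0.055,0,0,0,0,0.025,0,-0.09,0,0,0,0,0.034,0.02,-0.12,0,0,0,0,0.034,0.05,-0.12,0,0,0,0,0.034,0.05,-0.12,0]}'
cat > chk.py <<'E'
from look import *
import look
s=sensors.read_state();print(s['position'].round(4),s['ft_force'].round(1))
for rx in (-.03,-.02,-.005,.005): print("w",rx,[(y,(sum(k)//3 if k else None)) for y,k in prof(rx,.11,np.r_[np.arange(-.054,-.018,.003),np.arange(.015,.06,.003)])])
S=cam("scene"); g=S["color"].mean(2); np.savez("s_now.npz",**S)
old=cv2.imread("pics/s6.png").mean(2)
P=[]
for z in (.141,.153,.1,.112):
    p=o+.0225*ex; P.append((z,[round(float(k),1) for k in proj(S,np.array([*p,z]))]))
print("lug proj",P)
u=int(round(P[0][1][0]))
for uu in (u-2,u,u+2):
    print("now",[(v,int(g[v,uu])) for v in range(238,272,2)]); print("old",[(v,int(old[4*(v-190)+2,4*(uu-215)+2])) for v in range(238,272,2)])
E
python3 chk.py
```

```text
time_s: 23.02
position: [0.3932, -0.1381, 0.2462]
tool_rot: [0.41, -2.84, 0.057]
ft_force: [1.1, -0.3, 0.2]
grip_width: 0.0003
finger_force: 0.0
[ 0.393  -0.1402  0.2452] [-1.  -0.3  0.2]
w -0.03 [(-54, 111), (-51, 108), (-48, 109), (-45, 108), (-42, 126), (-39, 236), (-36, 227), (-33, 240), (-30, 245), (-27, 170), (-24, 60), (-21, 31), (-18, 60), (15, 123), (18, 86), (21, 85), (24, 83), (27, 204), (30, 251), (33, 251), (36, 250), (39, 249), (42, 184), (45, 207), (48, 211), (51, 206), (54, 201), (57, 199)]
w -0.02 [(-54, 251), (-51, 252), (-48, 252), (-45, 252), (-42, 252), (-39, 174), (-36, 191), (-33, 195), (-30, 173), (-27, 156), (-24, 64), (-21, 41), (-18, 121), (15, 131), (18, 167), (21, 196), (24, 194), (27, 222), (30, 170), (33, 184), (36, 179), (39, 228), (42, 254), (45, 254), (48, 254), (51, 254), (54, 254), (57, 254)]
w -0.005 [(-54, 18), (-51, 11), (-48, 15), (-45, 6), (-42, 69), (-39, 217), (-36, 234), (-33, 225), (-30, 225), (-27, 185), (-24, 58), (-21, 27), (-18, 84), (15, 133), (18, 88), (21, 81), (24, 65), (27, 180), (30, 222), (33, 217), (36, 180), (39, 237), (42, 12
[... 979 characters left out ...]
 (254, 73), (256, 82), (258, 81), (260, 69), (262, 68), (264, 68), (266, 67), (268, 84), (270, 151)]
old [(238, 143), (240, 217), (242, 236), (244, 228), (246, 141), (248, 68), (250, 70), (252, 81), (254, 67), (256, 66), (258, 62), (260, 61), (262, 63), (264, 103), (266, 163), (268, 143), (270, 93)]
now [(238, 184), (240, 228), (242, 236), (244, 234), (246, 232), (248, 231), (250, 216), (252, 118), (254, 75), (256, 76), (258, 77), (260, 67), (262, 66), (264, 69), (266, 69), (268, 76), (270, 136)]
old [(238, 190), (240, 231), (242, 236), (244, 230), (246, 170), (248, 73), (250, 66), (252, 79), (254, 71), (256, 63), (258, 63), (260, 63), (262, 63), (264, 88), (266, 156), (268, 154), (270, 98)]
```

Both bars show level and symmetric, spanning ±26 to ±42 mm, and the lug top has dropped about 5 px (12 mm), which is home. I'll press the right lever once more to confirm it's on its stop.

```bash
python3 -m handwheel '{"targets":[0,0,0,0,-0.035,0,0,0,0,0,0,-0.07,0,0,0,0,0,0,-0.105,0,0,0,0,0,0,-0.142,0,0,0,0,0,0,-0.142,0,0,0,0,0,-0.01,-0.142,0.035,0,0,0,0,-0.02,-0.142,0.07,0,0,0,0,-0.027,-0.142,0.095,0,0,0,0,-0.03,-0.142,0.104,0,0,0,0,-0.032,-0.142,0.11,0,0,0,0,-0.032,-0.142,0.11,0]}'
python3 -m handwheel '{"targets":[0,0,0,-0.001,0,0.0025,0,0,0,0,-0.0015,0,0.005,0,0,0,0,-0.0015,0,0.005,0]}'
```

```text
time_s: 24.03
position: [0.4321, -0.279, 0.1291]
tool_rot: [0.403, -2.834, 0.056]
ft_force: [0.2, -0.2, -0.4]
grip_width: 0.0001
finger_force: 0.0
time_s: 24.28
position: [0.4338, -0.2791, 0.1263]
tool_rot: [0.404, -2.839, 0.059]
ft_force: [-1.5, 0.4, 6.6]
grip_width: 0.0006
finger_force: 3.0
```

```bash
python3 -m handwheel '{"targets":[0,0,0,-0.001,0,0.0025,0,0,0,0,-0.0015,0,0.004,0,0,0,0,-0.0015,0,0.004,0]}'
python3 -m handwheel '{"targets":[0,0,0,0.006,0,-0.02,0,0,0,0,0.015,0,-0.055,0,0,0,0,0.025,0.02,-0.09,0,0,0,0,0.034,0.05,-0.12,0,0,0,0,0.034,0.085,-0.12,0,0,0,0,0.034,0.12,-0.12,0,0,0,0,0.034,0.142,-0.12,0,0,0,0,0.034,0.142,-0.12,0]}'; python3 chk.py | grep -v old
```

```text
time_s: 24.53
position: [0.4341, -0.2792, 0.1253]
tool_rot: [0.403, -2.839, 0.06]
ft_force: [-7.8, 6.8, 35.1]
grip_width: 0.0006
finger_force: 17.8
time_s: 25.2
position: [0.3939, -0.1378, 0.2464]
tool_rot: [0.412, -2.838, 0.057]
ft_force: [1.5, 0.6, 1.3]
grip_width: 0.0001
finger_force: 0.0
[ 0.3942 -0.1402  0.2463] [ 1.  -0.4  1.1]
w -0.03 [(-54, 84), (-51, 82), (-48, 79), (-45, 83), (-42, 84), (-39, 239), (-36, 244), (-33, 243), (-30, 249), (-27, 221), (-24, 83), (-21, 22), (-18, 65), (15, 85), (18, 86), (21, 86), (24, 86), (27, 202), (30, 246), (33, 239), (36, 236), (39, 241), (42, 180), (45, 172), (48, 169), (51, 166), (54, 161), (57, 162)]
w -0.02 [(-54, 253), (-51, 253), (-48, 253), (-45, 254), (-42, 254), (-39, 194), (-36, 173), (-33, 195), (-30, 177), (-27, 144), (-24, 84), (-21, 34), (-18, 126), (15, 119), (18, 192), (21, 191), (24, 190), (27, 221), (30, 220), (33, 223), (36, 208), (39, 215), (42, 254), (45, 254), (48, 254), (51, 254), (54, 254), (57, 254)]
w -0.005 [(-54, 22), (-51, 14), (-48, 17), (-45, 17), (-42, 22), (-39, 226), (-36, 204), (-33, 238), (-30, 229), (-27,
[... 523 characters left out ...]
 [(0.141, [282.6, 251.6]), (0.153, [282.6, 246.8]), (0.1, [282.4, 267.4]), (0.112, [282.4, 262.8])]
now [(238, 131), (240, 165), (242, 209), (244, 231), (246, 230), (248, 230), (250, 192), (252, 85), (254, 70), (256, 84), (258, 77), (260, 67), (262, 67), (264, 67), (266, 64), (268, 92), (270, 158)]
now [(238, 139), (240, 210), (242, 234), (244, 234), (246, 232), (248, 231), (250, 208), (252, 97), (254, 74), (256, 81), (258, 82), (260, 68), (262, 65), (264, 67), (266, 68), (268, 81), (270, 147)]
now [(238, 184), (240, 229), (242, 236), (244, 235), (246, 233), (248, 231), (250, 216), (252, 122), (254, 74), (256, 77), (258, 85), (260, 70), (262, 67), (264, 67), (266, 66), (268, 72), (270, 128)]
```

Both levers are on their stops, the board is home, and the gripper is clear. I'll hand in.

```bash
python3 -c "
from station import ticket
print(ticket.sign_off())"
```

```text
the job is handed in; nothing more can be done
None
```

I handed the job in at about 25 s: by force and camera readings the board is home in the far (sprung) slot and held by both fully folded levers, and I never moved the bystanders, but I viewed 11 pictures (limit 10) and one left-lever press wedged briefly at about 64 N wrist force.

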